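# Shut and clamp the charging port of a bench reactor

### The arm

A 6-joint arm with a two-finger parallel gripper is mounted at the origin on the work surface. World frame = base frame: x ahead of the robot, y to its left, z up, the work surface at z = 0. Lengths are in m, angles in degrees, forces in N, time in s.
With the tool pointing down it reaches from about 0.25 to 0.725 m from the base axis. Payload 9.7 kg.
Tool frame: the origin (TCP) lies on the centre line of the jaws, within the pads' length; the fingertips stand 22 mm ahead of it and the grasp point (between the pads) lies 3 mm ahead of it; z points along the fingers, y is the direction in which the jaws open and shut (so a half turn about z gives the same grasp; the last joint's range is limited). The gripper opens to 85 mm and grips with 20 to 120 N. Pads are 22 mm wide; open, the fingers measure 114 mm over their backs; the gripper's body (76 mm by 85 mm) begins 54 mm behind the grasp point. The pads swing forward as they close: fully open they stand 13 mm farther back than shut.
Start: joints at [-73.74, 4.979, 10.078, 95.1, 0, 90], TCP at [0.154, -0.528, 0.253] pointing down, gripper open.
Joint ranges: [-179.16, 179.16], [-48.56, 103.87], [-65.8, 70.77], [-126.05, 130.52], [-82.76, 87.17], [-180, 180]. Speed limits (degrees/s): [127.2, 127.2, 147.25, 180, 180, 180].

### API

Orientations are given as [roll, pitch, yaw] about the fixed x, y, z axes, in that order (R = Rz(yaw) Ry(pitch) Rx(roll)).
In Python, from workcell import monitor, eyes, job gives the robot as it stands. The module is installed in compiled form; this text tells all that it offers.
- The arm moves only by the tool drive_tool, never from a script. Its argument "plan" is a list of rows, each a list of 3 entries, a list of its own where there are three numbers: the opening, from 0 (shut) to 1 (fully open), then the shift along the world's x, y, z in m, then the turn about the world's z in degrees. In form: [[gripper, [x, y, z], yaw], ...]. A call has 1 to 10 rows; each row shifts and turns the commanded pose from where the row before left it; what a row does not reach is not made up. A row lasts 1/8 s, in which the tool goes at most 62.5 mm and 10.7 degrees, less where a joint would pass 70% of its speed; a pose out of reach is approached as far as the arm can. A call is refused whole if a number of a shift passes 0.0625 or a number of a turn 10.7, either way. A call with a gripper value outside its range is refused whole. The fingers move at their own pace and stop on an object; "grip_force" is the grip in N (left out, the last holds). Time passes only in rows, so rows that do not move let the fingers close. It gives the time, the measured TCP pose, the force and the opening at its end, in the units of the state.
- monitor.get_obs(): the state, without advancing time (a new reading comes with each control period).
- eyes.camera(name): name is "scene" or "top" or "wrist"; returns (picture, depth): 400x640x3 uint8, red, green, blue; 400x640 float32, m along the optical axis (not along the pixel's ray), 0 where there is no reading.
- eyes.camera_params(name): a dict with "fx", "fy", "cx", "cy" (pixels), "extrinsics" (4x4, takes a point from world to camera coordinates); the wrist camera has in their place "mount" (4x4, takes a point from camera to tool coordinates, whose origin is the TCP and whose axes are the flange's). Camera axes: x right, y down, z forward; pixel columns grow to the right and rows downward; lengths in m; the calibration is good to about 2 mm. A picture is of the moment at which its call begins: read the wrist's pose just before it. camera_params takes no time and is no camera call.
- job.job_done(): hands the job in, once; it reports no verdict.
The state is a dict: "time": time; "q": joint angles; "qd": joint speeds; "joint_efforts": joint torques, N m; "ee_pos": TCP position; "tcp_rot": TCP orientation; "wrist_force": force on the tool from outside, world axes, zero at the start; "torque": the same for the moment, N m; "opening": finger opening in m.
Only numpy, scipy, OpenCV 4.12 (cv2) and the standard library are available. Lean on these libraries where they do the work, as an engineer would, in place of code of your own. Each camera call takes 0.05 s, during which the arm holds its last target.

### The job

Charging of the reactor is finished: tip the open spring-loaded cover of the charging port over past its snap point so that it springs shut. Then work the ratchet lever to and fro until the clamp arm has swung round over the shut cover as far as its stop. Move the clamp arm only by the lever, never by touching it, and leave the stopper on the lid, the beaker and the wrench where they are.

Things in the scene. Friction and masses are not known exactly. Their poses are not given: they have to be found in the camera images.
- head: Fixed reactor head: two cream flanges, 330 mm across, lid top 60 mm above the bench. Origin: centre of its underside; 'head x, y' below are its own axes (z up, yaw within 0.4 rad). Charging port: steel neck 100 mm across at head (20, 55) mm. Also on the lid: glass riser at (118, 70), top 148 mm above the bench; gland at (-98, 60), 92 mm; sight glass at (-110, -40), 72 mm.
- hinge (a point): Middle of the cover's hinge pin, at head (20, 105, 94) mm. The pin runs along head x, on the outer (+y) side of the port; point axes are those of the head.
- cover_edge (a point): Middle of the free edge of the steel cover (100 mm disc, 8 mm thick, with a 40 mm wide lip), 125 mm from the hinge pin. With the cover open this edge is on top, 211 mm above the bench and 43 mm farther out (head +y) than the pin; nothing stands on its outer side. It is shut by pushing its outer face, near this edge, towards head -y with 3 to 5 N.
- cover (a joint): Cover angle in rad: 0 shut (level on the neck, top 98 mm above the bench), pi/2 upright, 1.92 open, leaning outwards against its stop (start). The hinge spring pushes it away from the middle of its travel: above about 1.2 it springs back open, below 0.9 it springs shut by itself and stays (snap point between, as its weight varies).
- pivot (a point): Upright axis shared by ratchet wheel, clamp arm and lever, at head (20, -80) mm; the point lies on the lid, 60 mm above the bench; point axes are those of the head.
- lever_grip (a point): Point on the axis of the lever's upright round black handle, 24 mm across, reaching from 74 to 136 mm above the bench; this point is 110 mm above the bench, 115 mm from the pivot axis. The flat steel lever below (20 mm wide, top 74 mm above the bench) points roughly along head -y from the pivot.
- lever (a joint): Lever angle in rad, anti-clockwise from above: 0 to 0.9 between stop bolts (starts anywhere). It points from the pivot along head -y at 0.45, turned 26 deg to head -x at 0, to head +x at 0.9. Growing angle drives the clamp arm (5 to 6 N at the handle); going back the pawl clicks and the arm stays. It catches every 0.524 rad, so use full swings, about 3. Stays where left.
- clamp (a joint): Angle of the clamp arm in rad, anti-clockwise from above: 0 pointing along head +x (starts at 0 to 0.3), pi/2 at its stop, pointing along head +y over the shut cover. Held by friction, turned by the lever; once it is at its stop the driving swing is blocked.
- clamp_tip (a point): End of the clamp arm, a steel bar 22 mm wide and 10 mm thick, 104 to 114 mm above the bench, reaching 115 mm out from the pivot axis. It passes 6 mm above the shut cover; the cover cannot shut through it.
- stopper: Loose black rubber stopper, 42 mm across, 34 mm tall, standing on the lid plate near its robot side. Origin: centre of its underside.
- beaker: Loose glass beaker, 84 mm across, 105 mm tall. Origin: centre of its underside.
- wrench: Loose steel wrench, 180 mm long, lying flat. Origin: underside, about the middle.

How it is judged (in metres and radians):
On the way, in this order (a step that is already met when the one before it is completed fails the run):
1. the cover has sprung shut (value of joint cover below 0.08 rad), for 0.2 s.
2. the clamp arm lies over the cover at its stop (value of joint clamp above 1.4 rad), for 0.2 s.
At the end, for the whole second after the job is handed in: The cover is shut (within 0.08 rad) and the clamp arm lies over it, within about 10 degrees (0.17 rad) of its stop, both at rest (value of joint cover below 0.08 rad and value of joint clamp above 1.4 rad and velocity of joint each of clamp, cover below 0.05 rad/s); the robot touches nothing.
It fails at once if the robot pushed the clamp arm or its wheel itself (over 1 N) (contact force between any of the arm, the fingers and clamp above 1 N).
It fails at once if the stopper, the beaker or the wrench was moved more than 30 mm (distance of any of stopper, beaker, wrench from where it was at the start of the episode above 0.03 m).
It also fails if it takes over 61 s, if anything falls off the work surface, if the arm or the gripper's body presses on something with over 40 N, if the wrist force passes 120 N, or if a joint passes its speed limit or range.

## Working session

There is one attempt and no reset: what is moved stays moved. The work goes in short steps, Python scripts to look and compute and a tool call to move; the robot and the scene stay as the last step left them, time stands still between calls to the robot, and variables do not carry over. Pictures are saved under pics/ and viewed, and the job is handed in when it is done.

Besides the shell and the picture viewer there is one more tool, called after "Request:" by a JSON object that holds its "op" and its "data", one argument or row to a line. drive_tool: Moves the arm, as the interface text tells. Its arguments: {"type":"object","properties":{"plan":{"type":"array","items":{"type":"array"}},"grip_force":{"type":"number"}},"required":["plan"]}

```bash
mkdir -p pics
python3 - <<'E'
from workcell import monitor, eyes
import cv2, numpy as np
o=monitor.get_obs()
print({k:np.round(v,3).tolist() for k,v in o.items()})
for n in("scene","top"):
    p,d=eyes.camera(n); cv2.imwrite(f"pics/{n}0.png",p[:,:,::-1]); np.savez(f"{n}0.npz",p=p,d=d)
    c=eyes.camera_params(n); print(n,c['fx'],c['fy'],c['cx'],c['cy'],np.round(c['extrinsics'],4).tolist())
E
```

```text
{'time': 0.0, 'q': [-73.741, 5.011, 10.034, 95.098, -0.001, 90.0], 'qd': [0.018, 0.063, -0.029, 0.024, 0.04, -0.061], 'joint_efforts': [-0.001, -52.039, 46.479, 0.016, -0.0, 0.0], 'ee_pos': [0.154, -0.528, 0.253], 'tcp_rot': [-179.924, 0.001, 16.259], 'wrist_force': [-0.153, 0.324, 0.071], 'torque': [-0.005, -0.008, 0.013], 'opening': 0.085}
scene 373.39903905378543 373.39903905378543 320.7688953646019 200.28765500828302 [[0.6645, 0.7472, -0.015, -0.3623], [0.527, -0.4827, -0.6994, -0.219], [-0.5298, 0.4569, -0.7145, 1.3752], [0.0, 0.0, 0.0, 1.0]]
top 517.4805797982002 517.4805797982002 322.50307219314647 197.59509799595438 [[0.0275, -0.9995, 0.0159, -0.0436], [-0.9892, -0.0295, -0.1437, 0.5688], [0.1441, -0.0118, -0.9895, 1.2044], [0.0, 0.0, 0.0, 1.0]]
```

View pics/scene0.png

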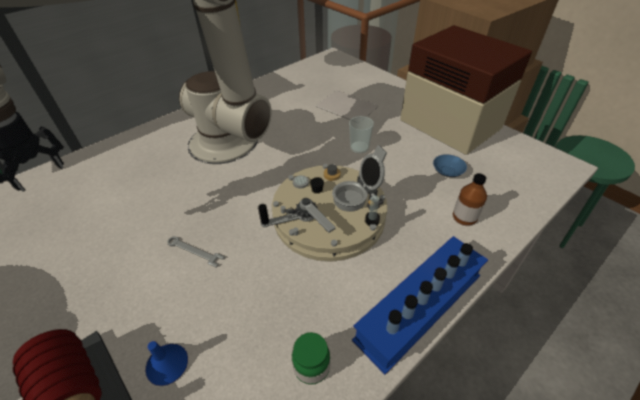

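View pics/top0.png

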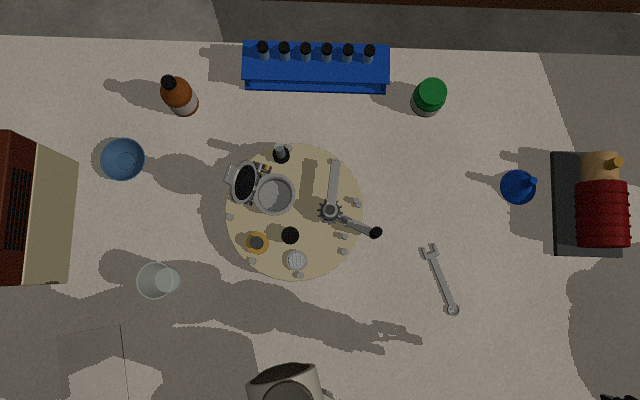

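The top view shows the head around (295,212), the port at (274,195), the cover at (245,183), the pivot at (330,210), and the lever handle at (376,232). The clamp arm points up to about (333,162), the stopper is at (290,235), and the wrench and beaker stand clear of the head. Next I'll enlarge this area.

```bash
cat > h.py <<'E'
import numpy as np, cv2
from workcell import monitor, eyes
def ray(n,u,v,z):
    c=eyes.camera_params(n);E=np.array(c['extrinsics']);R=E[:3,:3];t=E[:3,3]
    o=-R.T@t; d=R.T@np.array([(u-c['cx'])/c['fx'],(v-c['cy'])/c['fy'],1]); return o+d*(z-o[2])/d[2]
def proj(n,P):
    c=eyes.camera_params(n);E=np.array(c['extrinsics']);p=E[:3,:3]@np.asarray(P)+E[:3,3]
    return np.array([c['fx']*p[0]/p[2]+c['cx'],c['fy']*p[1]/p[2]+c['cy']])
E
python3 - <<'E'
from h import *
p=np.load('top0.npz')['p'][:,:,::-1]
cv2.imwrite('pics/topcrop.png',cv2.resize(p[130:290,210:400],None,fx=4,fy=3.7,interpolation=cv2.INTER_CUBIC)[:600])
# lid: cream mask ellipse
hsv=cv2.cvtColor(p,cv2.COLOR_BGR2HSV)
for q in [(300,265),(350,170),(420,150),(320,160)]: print(q,hsv[q[1],q[0]])
for n,u,v,z in [('port',274,195,.09),('pivot',330,210,.11),('handle',376,232,.136),('stopper',290,235,.094),('clampend',335,162,.114)]: print(n,ray('top',u,v,z).round(4))
E
```

```text
(300, 265) [ 65  13 121]
(350, 170) [ 14  33 130]
(420, 150) [ 18  31 146]
(320, 160) [ 20  61 142]
port [0.5655 0.0855 0.09  ]
pivot [ 0.532  -0.0443  0.11  ]
handle [ 0.4829 -0.1463  0.136 ]
stopper [0.4739 0.045  0.094 ]
clampend [ 0.6424 -0.0528  0.114 ]
```

View pics/topcrop.png

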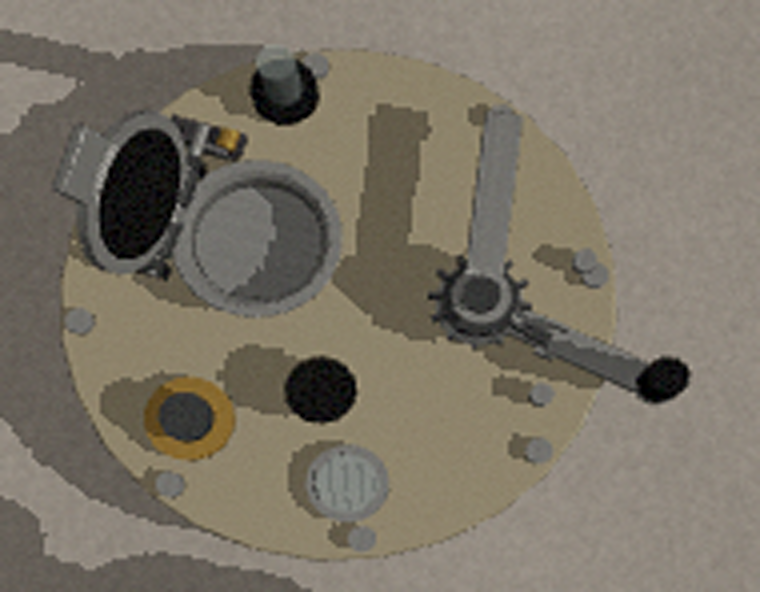

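Run:
```python
from h import *
f=lambda x,y,z:ray('top',210+x/4,130+y/3.7,z)[:2]
obs=[((20,55),f(258,238,.090)),((20,-80),f(481,294,.118)),((-98,60),f(186,417,.092)),((0,0),f(338.5,303,.06)),((-110,-40),f(346,482,.072))]
A=np.array([a for a,_ in obs])/1e3;B=np.array([b for _,b in obs])
a=A-A.mean(0);b=B-B.mean(0)
th=np.arctan2((a[:,0]*b[:,1]-a[:,1]*b[:,0]).sum(),(a*b).sum())
R=np.array([[np.cos(th),-np.sin(th)],[np.sin(th),np.cos(th)]]);t=B.mean(0)-R@A.mean(0)
print('yaw',th,np.degrees(th),'t',t); print('resid mm',((A@R.T+t-B)*1e3).round(1).tolist())
np.savez('head.npz',R=R,t=t,th=th)
H=lambda x,y:R@np.array([x,y])/1e3+t
piv=H(20,-80);h=f(662,379,.136); print('piv',piv,'handle',h,np.linalg.norm(h-piv))
v=R.T@(h-piv);print('lever ang',np.arctan2(v[0],-v[1])+.45)
c=f(503,112,.114);v=R.T@(c-piv);print('clamp',np.arctan2(v[1],v[0]),np.linalg.norm(v))
print('hinge',H(20,105),'edge open',H(20,148),'stopper',f(321,388,.094),'riser',H(118,70))
```

```text
yaw -0.26721035724783315 -15.310025712483807 t [0.53313822 0.0374856 ]
resid mm [[-0.1, 0.9], [-0.9, -0.4], [0.1, 0.7], [2.1, -0.2], [-1.2, -1.0]]
piv [ 0.5313051  -0.04495613] handle [ 0.48194624 -0.1451649 ] 0.11170538441360474
lever ang 0.2595322696858131
clamp 0.18513335716748247 0.11561531758004452
hinge [0.58015283 0.13347845] edge open [0.59150663 0.17495243] stopper [0.47419235 0.04440291] riser [0.66543347 0.07384445]
```

The head fit is consistent to about 2 mm: yaw is -15.3°, the lever is near 0.26 and the clamp near 0.19. I'll travel high with the gripper closed to the outer side of the cover.

Request:
{"op": "drive_tool", "data": {
  "plan": [
    [0,[0.0,0.0,0.04],0],
    [0,[0.01,0.03,0.03],0],
    [0,[0.02,0.04,0],6],
    [0,[0.02,0.04,0],6],
    [0,[0.02,0.04,0],6],
    [0,[0.02,0.04,0],6],
    [0,[0.02,0.04,0],6],
    [0,[0.02,0.04,0],6],
    [0,[0.02,0.04,0],6],
    [0,[0.02,0.04,0],6]
  ],
  "grip_force": 30
}}

```text
time: 1.35
ee_pos: [0.3243, -0.1766, 0.3231]
tcp_rot: [180.0, 0.0, 64.4]
wrist_force: [0.2, -1.0, -0.0]
opening: 0.0001
```

Request:
{"op": "drive_tool", "data": {
  "plan": [
    [0,[0.03,0.045,0],5],
    [0,[0.03,0.045,0],5],
    [0,[0.03,0.045,0],0],
    [0,[0.03,0.045,0],0],
    [0,[0.03,0.045,0],0],
    [0,[0.03,0.045,0],0],
    [0,[0.03,0.045,0],0],
    [0,[0.03,0.045,0],0],
    [0,[0.03,0.03,0],0],
    [0,[0.0,0.0,0],0]
  ]
}}

```text
time: 2.6
ee_pos: [0.5953, 0.2141, 0.3198]
tcp_rot: [-179.8, 0.1, 74.4]
wrist_force: [-0.0, -0.1, 0.0]
opening: 0.0003
```

Request:
{"op": "drive_tool", "data": {
  "plan": [
    [0,[0.009,0.012,0],0],
    [0,[0,0,-0.04],0],
    [0,[0,0,-0.04],0],
    [0,[0,0,-0.03],0],
    [0,[0,0,0],0]
  ]
}}

```text
time: 3.22
ee_pos: [0.6016, 0.223, 0.2113]
tcp_rot: [-179.8, 0.1, 74.2]
wrist_force: [-0.2, 0.5, -0.1]
opening: -0.0001
```

Run:
```python
from h import *
p,d=eyes.camera('scene'); q=cv2.resize(p[120:280,220:440,::-1],None,fx=3.6,fy=3.6,interpolation=cv2.INTER_CUBIC);cv2.imwrite('pics/s1.png',q)
h=np.load('head.npz');print(h['R'].T@(monitor.get_obs()['ee_pos'][:2]-h['t']))
```

```text
[0.01763448 0.197487  ]
```

View pics/s1.png

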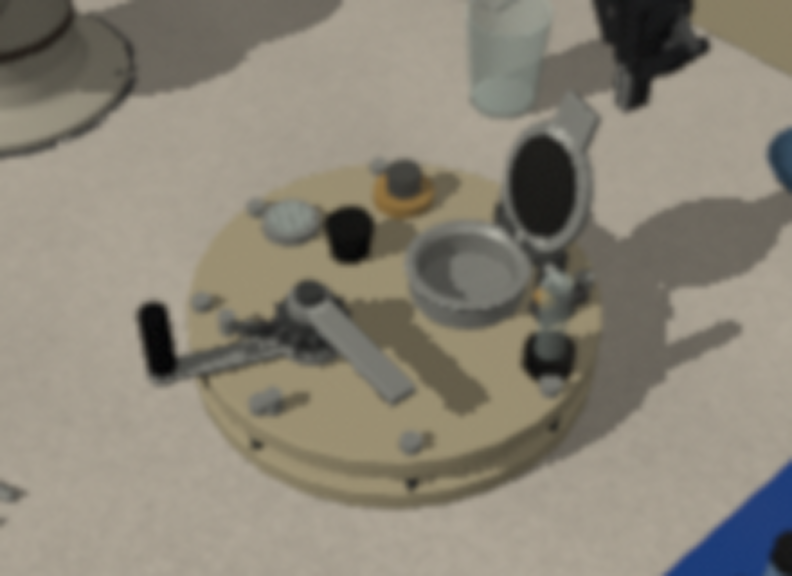

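The closed fingers (about (630,95) in the crop) stand outside the cover's lip (580,120), as planned. Pushing towards head -y.

Request:
{"op": "drive_tool", "data": {
  "plan": [
    [0,[-0.005,-0.019,0],0],
    [0,[-0.005,-0.019,0],0],
    [0,[-0.005,-0.019,0],0],
    [0,[-0.005,-0.019,0],0],
    [0,[-0.005,-0.019,0],0]
  ]
}}

```text
time: 3.9
ee_pos: [0.5776, 0.1276, 0.2133]
tcp_rot: [-180.0, -0.0, 74.2]
wrist_force: [0.6, 2.6, -2.1]
opening: -0.0002
```

Request:
{"op": "drive_tool", "data": {
  "plan": [
    [0,[-0.005,-0.019,0],0],
    [0,[-0.005,-0.019,0],0],
    [0,[-0.005,-0.019,0],0],
    [0,[-0.005,-0.019,0],0]
  ]
}}

```text
time: 4.4
ee_pos: [0.5576, 0.0515, 0.2133]
tcp_rot: [-180.0, 0.0, 74.2]
wrist_force: [-0.3, -0.2, 0.3]
opening: -0.0002
```

Run:
```python
from h import *
p,d=eyes.camera('scene'); q=cv2.resize(p[120:280,220:440,::-1],None,fx=3.6,fy=3.6,interpolation=cv2.INTER_CUBIC);cv2.imwrite('pics/s2.png',q)
h=np.load('head.npz');print(h['R'].T@(monitor.get_obs()['ee_pos'][:2]-h['t']))
```

```text
[0.01991065 0.01828381]
```

View pics/s2.png

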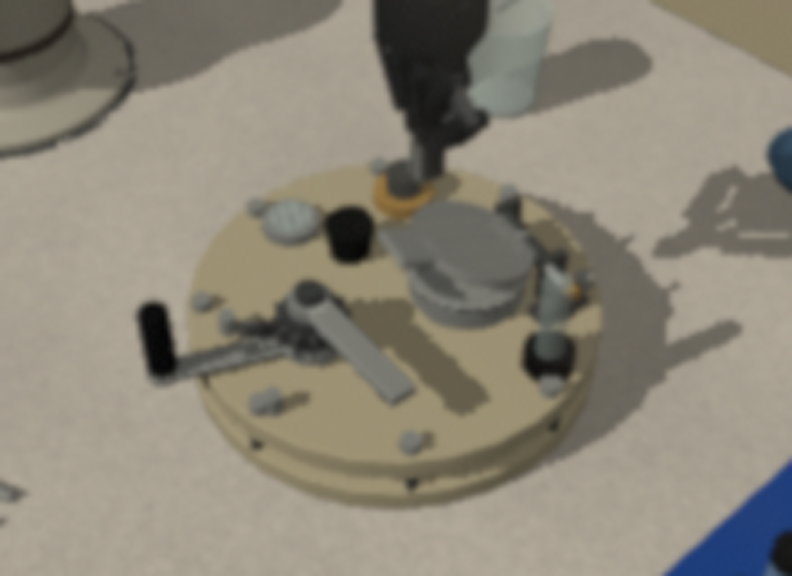

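The cover is dropping or lying on the port at (465,245). Moving high to the lever handle, opening on the way.

Request:
{"op": "drive_tool", "data": {
  "plan": [
    [0,[0,0,0.02],0],
    [0,[-0.015,-0.039,0],-2],
    [0,[-0.015,-0.039,0],-2],
    [0.7,[-0.015,-0.039,0],-2],
    [0.7,[-0.015,-0.039,0],-2],
    [0.7,[-0.014,-0.039,0],-2],
    [0.7,[0,0,0],0],
    [0.7,[0,0,0],0]
  ]
}}

```text
time: 5.45
ee_pos: [0.4839, -0.1421, 0.2333]
tcp_rot: [180.0, -0.0, 64.2]
wrist_force: [0.7, 1.0, -0.2]
opening: 0.0604
```

Run:
```python
from h import *
o=monitor.get_obs();print(o['ee_pos'],o['tcp_rot'],o['opening'],o['q'])
p,d=eyes.camera('scene'); q=cv2.resize(p[120:280,220:440,::-1],None,fx=3.6,fy=3.6,interpolation=cv2.INTER_CUBIC);cv2.imwrite('pics/s3.png',q)
p,d=eyes.camera('wrist');cv2.imwrite('pics/w3.png',p[:,:,::-1])
```

```text
[ 0.48392387 -0.14212415  0.23334717] [ 1.79995712e+02 -9.09431365e-03  6.42370716e+01] 0.060393689890993085 [-1.63713593e+01 -1.66076045e+00  1.06418545e+00  9.27192315e+01
  8.27271999e-03  9.93915699e+01]
```

View pics/s3.png

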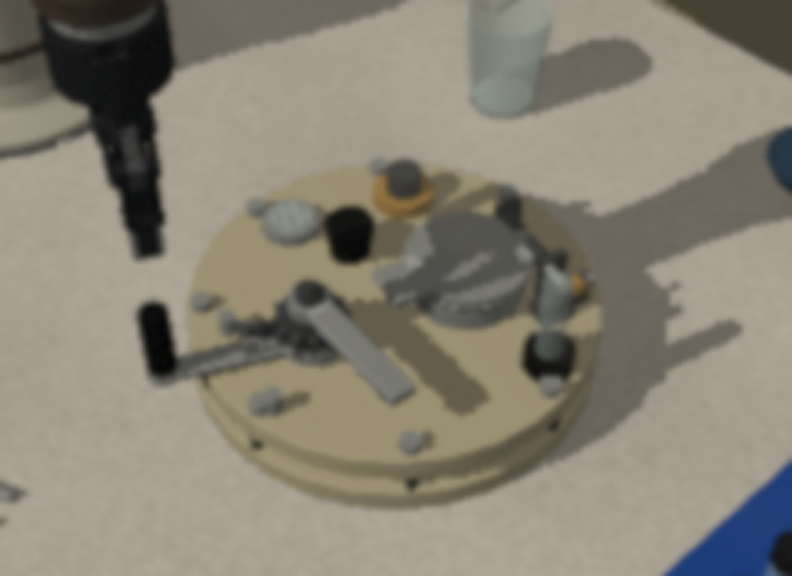

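View pics/w3.png

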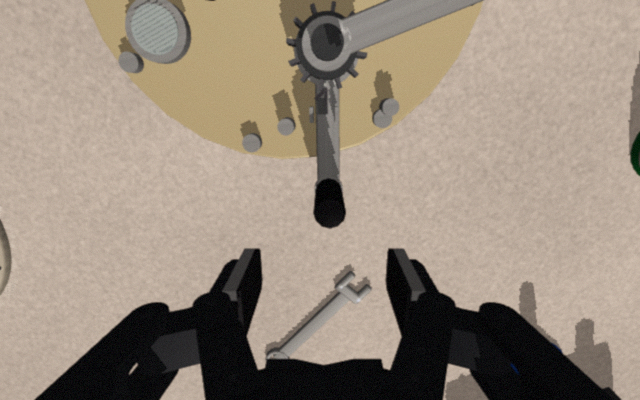

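The cover now lies flat on the neck. In the wrist view the handle's top is near (330,210), with the fingers either side. Next I'll refine the handle position from the wrist view.

Run:
```python
from h import *
from scipy.spatial.transform import Rotation as Ro
o=monitor.get_obs();c=eyes.camera_params('wrist');M=np.array(c['mount'])
T=np.eye(4);T[:3,:3]=Ro.from_euler('xyz',o['tcp_rot'],degrees=True).as_matrix();T[:3,3]=o['ee_pos']
W=T@M;print('cam',W[:3,3],W[:3,2])
def pr(P):
    p=np.linalg.inv(W)@np.append(P,1);return (c['fx']*p[0]/p[2]+c['cx'],c['fy']*p[1]/p[2]+c['cy'])
def wr(u,v,z):
    d=W[:3,:3]@np.array([(u-c['cx'])/c['fx'],(v-c['cy'])/c['fy'],1]);return W[:3,3]+d*(z-W[2,3])/d[2]
h=np.load('head.npz');piv=h['R']@np.array([.02,-.08])+h['t']
print('piv proj',pr([*piv,.118]),'obs hub 327,42 ->',wr(327,42,.118))
for z in(.136,.074): print(z,pr([.482,-.145,z]))
for v in(205,210,215): print(v,wr(330,v,.136))
p=cv2.imread('pics/w3.png')[150:250,270:390];cv2.imwrite('pics/w3c.png',cv2.resize(cv2.convertScaleAbs(p,alpha=3,beta=20),None,fx=5,fy=5))
```

```text
cam [ 0.51803423 -0.07106277  0.35424813] [-0.13137375 -0.27384493 -0.9527591 ]
piv proj (np.float64(324.66401913488824), np.float64(48.462927007450645)) obs hub 327,42 -> [ 0.53440279 -0.04207958  0.118     ]
0.136 (np.float64(322.9127282918011), np.float64(214.2443968845236))
0.074 (np.float64(323.06119533966086), np.float64(190.00279757061605))
205 [ 0.48961072 -0.1408389   0.136     ]
210 [ 0.48799143 -0.14426879  0.136     ]
215 [ 0.48635589 -0.14773309  0.136     ]
```

View pics/w3c.png

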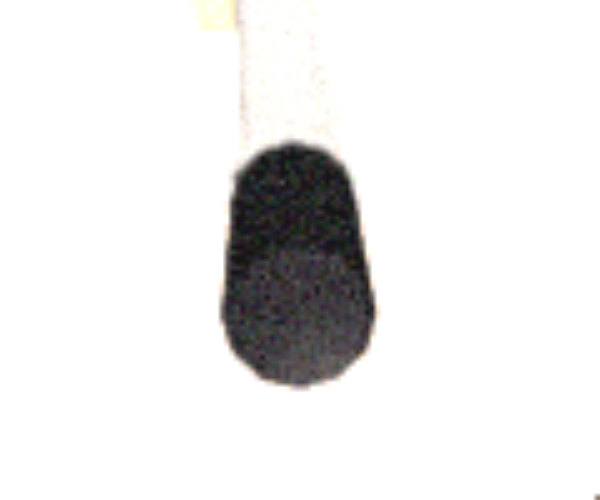

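Request:
{"op": "drive_tool", "data": {
  "plan": [
    [0.7,[0.001,-0.003,-0.03],0],
    [0.7,[0,0,-0.03],0],
    [0.7,[0,0,-0.03],0],
    [0.7,[0,0,-0.025],0],
    [0.7,[0,0,0],0],
    [0,[0,0,0],0],
    [0,[0,0,0],0],
    [0,[0,0,0],0],
    [0,[0,0,0],0]
  ],
  "grip_force": 25
}}

```text
time: 6.68
ee_pos: [0.4858, -0.1451, 0.1197]
tcp_rot: [179.9, -0.0, 64.3]
wrist_force: [0.7, 1.1, 6.7]
opening: 0.0237
```

```bash
cat > arc.py <<'E'
import numpy as np,sys
P=np.array([float(sys.argv[1]),float(sys.argv[2])]);r=float(sys.argv[3]);pos=np.array([float(sys.argv[4]),float(sys.argv[5])])
a0=np.degrees(np.arctan2(*(pos-P)[::-1]));a1=float(sys.argv[6]);n=int(sys.argv[7])
for a in np.linspace(a0,a1,n+1)[1:]:
    q=P+r*np.array([np.cos(np.radians(a)),np.sin(np.radians(a))]);s=np.round(q-pos,4);pos=pos+s;print(s.tolist(),end=' ')
print('\n',a0,(a1-a0)/n,pos)
E
python3 arc.py .5328 -.0435 .1125 .4858 -.1451 -80 8;python3 arc.py .5328 -.0435 .1125 .552 -.154 -130.5 10
```

```text
[0.0077, -0.0038] [0.0081, -0.0027] [0.0083, -0.002] [0.0084, -0.0015] [0.0085, -0.0007] [0.0085, -0.0002] [0.0086, 0.0005] [0.0084, 0.0012] 
 -114.82518678228244 4.3531483477853055 [ 0.5523 -0.1543]
[-0.0097, -0.0016] [-0.0099, -0.0004] [-0.0099, 0.0005] [-0.0098, 0.0013] [-0.0096, 0.0022] [-0.0094, 0.003] [-0.0091, 0.0039] [-0.0088, 0.0046] [-0.0083, 0.0054] [-0.0078, 0.0061] 
 -80.14294618361119 -5.0357053816388815 [ 0.4597 -0.129 ]
```

Request:
{"op": "drive_tool", "data": {
  "plan": [
    [0,[0.0077,-0.0037,0],4.4],
    [0,[0.008,-0.0028,0],4.4],
    [0,[0.0083,-0.002,0],4.4],
    [0,[0.0084,-0.0015,0],4.4],
    [0,[0.0085,-0.0007,0],4.4],
    [0,[0.0085,0,0],4.4],
    [0,[0.0086,0.0005,0],4.4],
    [0,[0.0084,0.0012,0],4.4],
    [0,[0,0,0],0]
  ]
}}

```text
time: 7.8
ee_pos: [0.5525, -0.1543, 0.1198]
tcp_rot: [179.9, 0.1, 99.5]
wrist_force: [0.1, -1.5, 6.5]
opening: 0.0233
```

Run:
```python
from h import *
o=monitor.get_obs();print(o['ee_pos'],o['tcp_rot'],o['wrist_force'],o['opening'])
p,d=eyes.camera('top'); cv2.imwrite('pics/t4.png',cv2.resize(p[130:290,210:400,::-1],None,fx=4,fy=3.7,interpolation=cv2.INTER_CUBIC)[:600])
```

```text
[ 0.55248812 -0.15430584  0.11977186] [1.79868258e+02 6.99490721e-02 9.94961179e+01] [ 0.06172979 -1.49751654  6.47042196] 0.023309823119598266
```

View pics/t4.png

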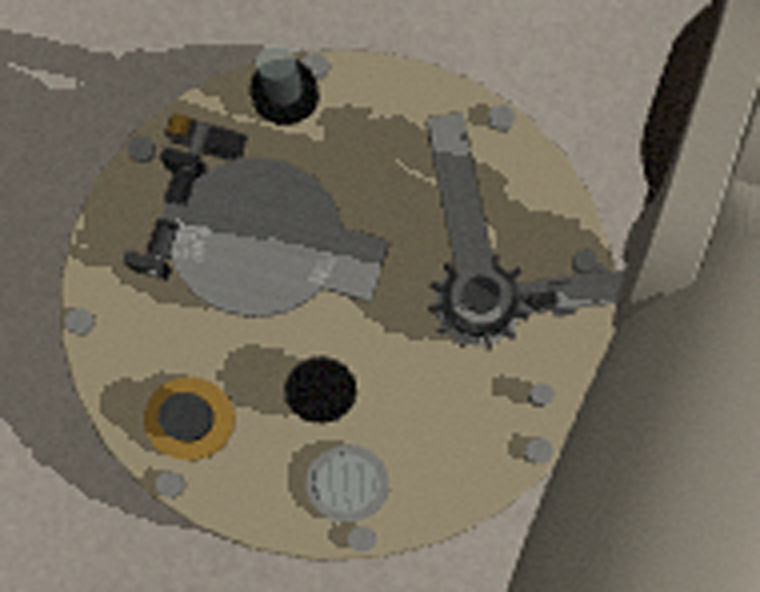

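The cover is shut, and the clamp arm has advanced to about (447,115) in the crop, roughly 0.5 rad. Swinging back to the other stop.

Request:
{"op": "drive_tool", "data": {
  "plan": [
    [0,[-0.0097,-0.0016,0],-5],
    [0,[-0.0099,-0.0004,0],-5],
    [0,[-0.0099,0.0005,0],-5],
    [0,[-0.0098,0.0013,0],-5],
    [0,[-0.0096,0.0022,0],-5],
    [0,[-0.0094,0.003,0],-5],
    [0,[-0.0091,0.0039,0],-5],
    [0,[-0.0088,0.0046,0],-5],
    [0,[-0.0083,0.0054,0],-5],
    [0,[-0.0078,0.0061,0],-5]
  ]
}}

```text
time: 9.1
ee_pos: [0.4606, -0.1289, 0.1197]
tcp_rot: [179.8, -0.2, 49.3]
wrist_force: [7.9, 2.1, 3.1]
opening: 0.0234
```

Request:
{"op": "drive_tool", "data": {
  "plan": [
    [0,[0,0,0],0]
  ]
}}

```text
time: 9.22
ee_pos: [0.4603, -0.1286, 0.1197]
tcp_rot: [179.8, -0.2, 49.4]
wrist_force: [6.2, 1.9, 4.5]
opening: 0.0235
```

```bash
python3 arc.py .5328 -.0435 .1125 .4601 -.1293 -79.5 10
```

```text
[0.0079, -0.0061] [0.0083, -0.0054] [0.0089, -0.0046] [0.0092, -0.0038] [0.0095, -0.003] [0.0097, -0.0022] [0.0099, -0.0012] [0.01, -0.0004] [0.0099, 0.0005] [0.0099, 0.0014] 
 -130.27525157956075 5.0775251579560745 [ 0.5533 -0.1541]
```

Request:
{"op": "drive_tool", "data": {
  "plan": [
    [0,[0.0079,-0.0061,0],5],
    [0,[0.0083,-0.0054,0],5],
    [0,[0.0089,-0.0046,0],5],
    [0,[0.0092,-0.0038,0],5],
    [0,[0.0095,-0.003,0],5],
    [0,[0.0097,-0.0022,0],5],
    [0,[0.0099,-0.0012,0],5],
    [0,[0.01,-0.0004,0],5],
    [0,[0.0099,0.0005,0],5],
    [0,[0.0099,0.0014,0],5]
  ]
}}

```text
time: 10.48
ee_pos: [0.5527, -0.1543, 0.1197]
tcp_rot: [179.9, 0.1, 99.6]
wrist_force: [-3.7, 0.1, 7.8]
opening: 0.0235
```

Request:
{"op": "drive_tool", "data": {
  "plan": [
    [0,[0,0,0],0]
  ]
}}

```text
time: 10.6
ee_pos: [0.5532, -0.1542, 0.1198]
tcp_rot: [179.9, 0.1, 99.5]
wrist_force: [-0.5, -1.3, 7.3]
opening: 0.0237
```

Run:
```python
from h import *
p,d=eyes.camera('top'); cv2.imwrite('pics/t5.png',cv2.resize(p[130:290,210:400,::-1],None,fx=4,fy=3.7,interpolation=cv2.INTER_CUBIC)[:600])
```

```text
(no output)
```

View pics/t5.png

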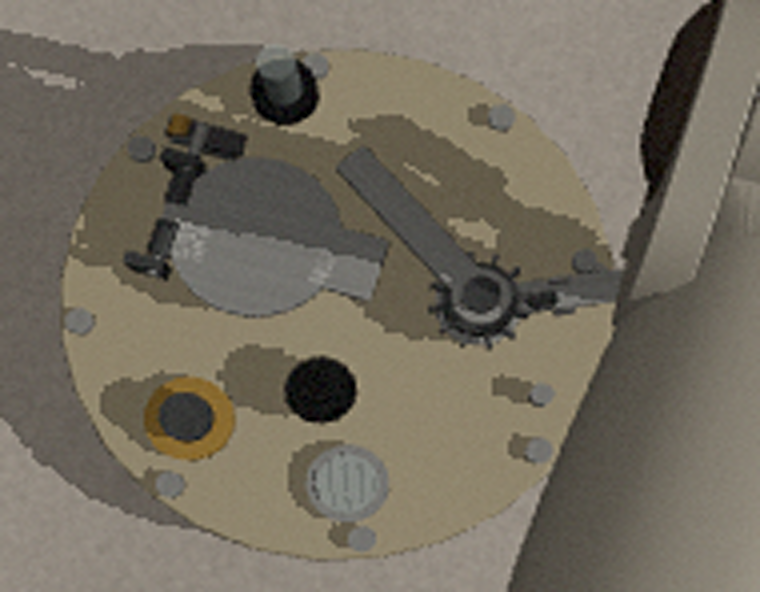

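The arm points to (355,160), about 1.05 rad: one tooth more. Next full swing.

Request:
{"op": "drive_tool", "data": {
  "plan": [
    [0,[-0.0098,-0.0016,0],-5],
    [0,[-0.01,-0.0004,0],-5],
    [0,[-0.01,0.0005,0],-5],
    [0,[-0.0099,0.0013,0],-5],
    [0,[-0.0097,0.0022,0],-5],
    [0,[-0.0094,0.003,0],-5],
    [0,[-0.0091,0.0039,0],-5],
    [0,[-0.0088,0.0046,0],-5],
    [0,[-0.0083,0.0054,0],-5],
    [0,[-0.008,0.0062,0],-5]
  ]
}}

```text
time: 11.9
ee_pos: [0.4606, -0.1289, 0.1197]
tcp_rot: [179.8, -0.1, 49.3]
wrist_force: [6.5, 0.7, 3.1]
opening: 0.0233
```

Request:
{"op": "drive_tool", "data": {
  "plan": [
    [0,[0,0,0],0]
  ]
}}

```text
time: 12.02
ee_pos: [0.4603, -0.1286, 0.1197]
tcp_rot: [179.8, -0.1, 49.4]
wrist_force: [4.0, 1.2, 5.6]
opening: 0.0233
```

Request:
{"op": "drive_tool", "data": {
  "plan": [
    [0,[0.0079,-0.0061,0],5],
    [0,[0.0083,-0.0054,0],5],
    [0,[0.0089,-0.0046,0],5],
    [0,[0.0092,-0.0038,0],5],
    [0,[0.0095,-0.003,0],5],
    [0,[0.0097,-0.0022,0],5],
    [0,[0.0099,-0.0012,0],5]
  ]
}}

```text
time: 12.9
ee_pos: [0.5233, -0.1554, 0.1197]
tcp_rot: [179.9, 0.0, 84.7]
wrist_force: [-3.4, 2.8, 11.8]
opening: 0.0233
```

Run:
```python
from h import *
o=monitor.get_obs();print(o['wrist_force'])
p,d=eyes.camera('top'); cv2.imwrite('pics/t6.png',cv2.resize(p[130:290,210:400,::-1],None,fx=4,fy=3.7,interpolation=cv2.INTER_CUBIC)[:600])
```

```text
[-3.4025267   2.7791005  11.82248755]
```

View pics/t6.png

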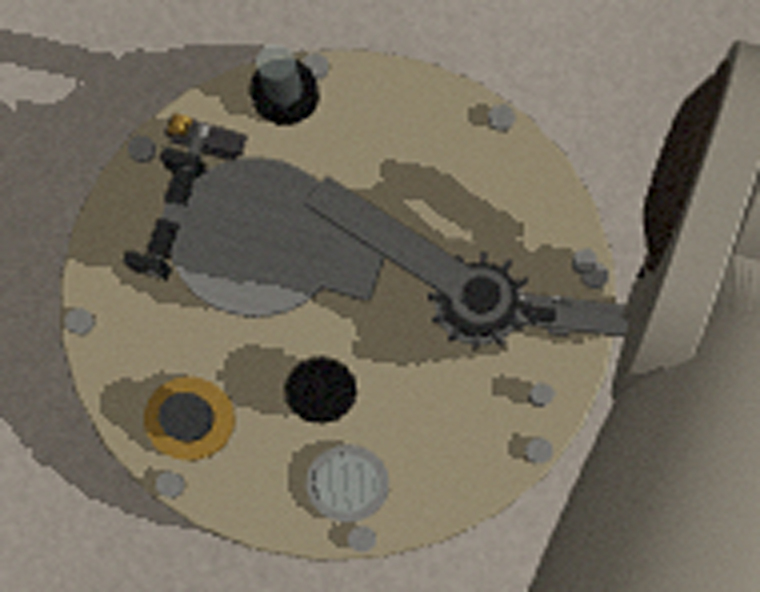

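The arm now overlies the cover's edge at (318,190). Finishing this swing in smaller steps and watching the force.

Request:
{"op": "drive_tool", "data": {
  "plan": [
    [0,[0.01,-0.0004,0],5],
    [0,[0.0099,0.0005,0],5]
  ]
}}

```text
time: 13.2
ee_pos: [0.543, -0.1555, 0.1197]
tcp_rot: [180.0, 0.1, 94.6]
wrist_force: [-3.2, 0.1, 10.5]
opening: 0.023
```

Request:
{"op": "drive_tool", "data": {
  "plan": [
    [0,[0.006,0.0008,0],3],
    [0,[0.004,0.0006,0],2]
  ]
}}

```text
time: 13.45
ee_pos: [0.553, -0.1542, 0.1197]
tcp_rot: [180.0, 0.1, 99.6]
wrist_force: [-2.9, -1.7, 9.9]
opening: 0.0233
```

Run:
```python
from h import *
o=monitor.get_obs();print(o['wrist_force'])
p,d=eyes.camera('top'); cv2.imwrite('pics/t7.png',cv2.resize(p[130:290,210:400,::-1],None,fx=4,fy=3.7,interpolation=cv2.INTER_CUBIC)[:600])
```

```text
[-2.89709513 -1.71699598  9.92075046]
```

View pics/t7.png

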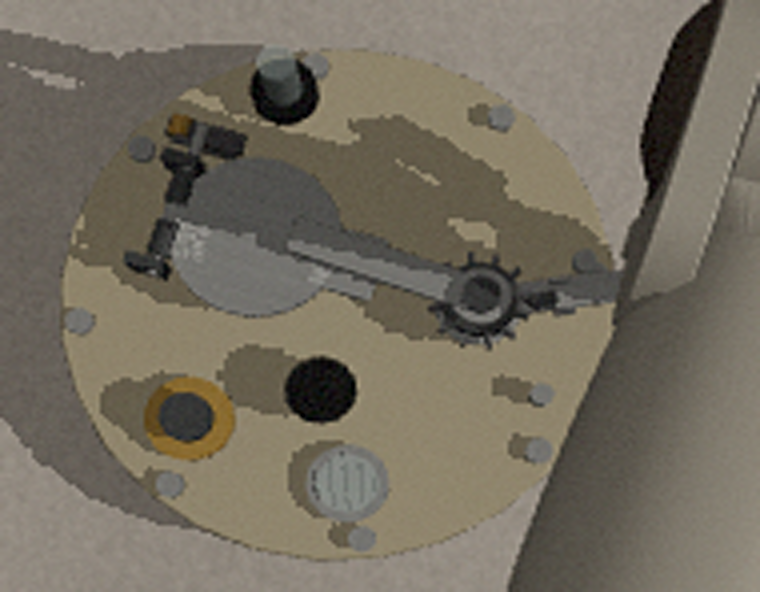

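Run:
```python
from h import *
h=np.load('head.npz');R=h['R'];t=h['t']
f=lambda x,y,z:ray('top',210+x/4,130+y/3.7,z)[:2]
piv=R@[.02,-.08]+t
for c in [(266,238),(275,240),(288,252),(262,226),(275,239)]:
    v=R.T@(f(*c,.114)-piv);print(c,np.arctan2(v[1],v[0]),np.linalg.norm(v))
for a in (1.4,1.5,1.571):
    w=piv+R@(.115*np.array([np.cos(a),np.sin(a)]));u=proj('top',[*w,.114]);print(a,(u[0]-210)*4,(u[1]-130)*3.7)
```

```text
(266, 238) 1.5806478368612724 0.1270212126067107
(275, 240) 1.5785285421951416 0.12177842904554508
(288, 252) 1.6228885890038416 0.11266308116540526
(262, 226) 1.531457692212487 0.13153176514765652
(275, 239) 1.5736785420680726 0.12196226602201331
1.4 300.1312842839268 212.40711477538287
1.5 291.7413605014235 229.3284795787319
1.571 286.9135799394296 241.78605153371507
```

Run:
```python
from h import *
p,d=eyes.camera('top'); q=cv2.convertScaleAbs(cv2.resize(p[165:225,240:345,::-1],None,fx=7.5,fy=7.5,interpolation=cv2.INTER_CUBIC),alpha=1.7)
h=np.load('head.npz');R=h['R'];t=h['t'];piv=R@[.02,-.08]+t
for a,col in((1.4,(0,0,255)),(1.571,(0,255,0))):
    w=piv+R@(.115*np.array([np.cos(a),np.sin(a)]))
    A,B=[tuple(int(s) for s in (proj('top',[*x,.114])-[240,165])*7.5) for x in(piv,w)]; cv2.line(q,A,B,col,1)
cv2.imwrite('pics/t8.png',q)
```

```text
(no output)
```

View pics/t8.png

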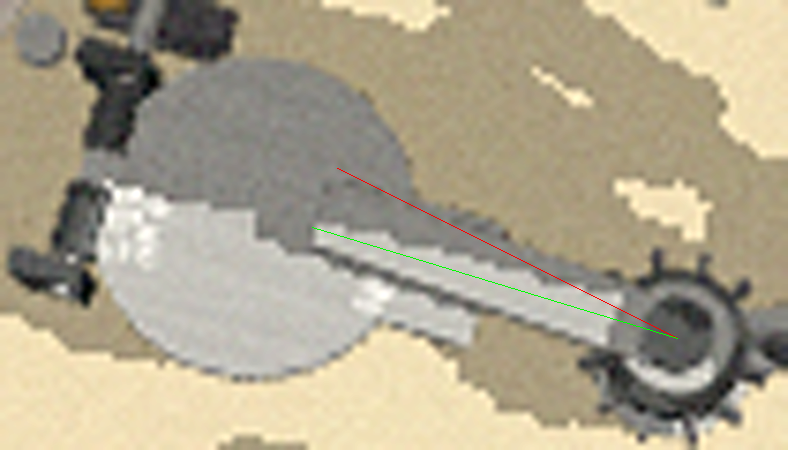

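The arm's tip lies between the 1.4 line and the stop line, at about 1.5 rad. I'll do one more swing to bring it firmly to the stop, with small forward steps and a force check.

Request:
{"op": "drive_tool", "data": {
  "plan": [
    [0,[-0.0098,-0.0016,0],-5],
    [0,[-0.01,-0.0004,0],-5],
    [0,[-0.01,0.0005,0],-5],
    [0,[-0.0099,0.0013,0],-5],
    [0,[-0.0097,0.0022,0],-5],
    [0,[-0.0094,0.003,0],-5],
    [0,[-0.0091,0.0039,0],-5],
    [0,[-0.0088,0.0046,0],-5],
    [0,[-0.0083,0.0054,0],-5],
    [0,[-0.008,0.0062,0],-5]
  ]
}}

```text
time: 14.8
ee_pos: [0.4607, -0.1289, 0.1197]
tcp_rot: [179.8, -0.1, 49.3]
wrist_force: [5.2, -0.5, 6.7]
opening: 0.0233
```

Request:
{"op": "drive_tool", "data": {
  "plan": [
    [0,[0,0,0],0],
    [0,[0.0079,-0.0061,0],5],
    [0,[0.0083,-0.0054,0],5],
    [0,[0.0089,-0.0046,0],5]
  ]
}}

```text
time: 15.3
ee_pos: [0.4858, -0.1451, 0.1197]
tcp_rot: [179.9, -0.0, 64.7]
wrist_force: [1.9, 1.9, 8.9]
opening: 0.0235
```

Request:
{"op": "drive_tool", "data": {
  "plan": [
    [0,[0.0045,-0.002,0],2.5]
  ]
}}

```text
time: 15.42
ee_pos: [0.4904, -0.1471, 0.1197]
tcp_rot: [179.9, -0.0, 67.1]
wrist_force: [0.3, 0.2, 8.7]
opening: 0.0236
```

Request:
{"op": "drive_tool", "data": {
  "plan": [
    [0,[0.0046,-0.0018,0],2.5]
  ]
}}

```text
time: 15.55
ee_pos: [0.4943, -0.1487, 0.1197]
tcp_rot: [179.9, -0.0, 69.6]
wrist_force: [-2.2, 1.6, 10.9]
opening: 0.0232
```

Request:
{"op": "drive_tool", "data": {
  "plan": [
    [0,[0.0047,-0.0016,0],2.5]
  ]
}}

```text
time: 15.68
ee_pos: [0.4989, -0.1503, 0.1197]
tcp_rot: [179.9, 0.0, 72.1]
wrist_force: [-2.7, 1.7, 10.4]
opening: 0.0236
```

Request:
{"op": "drive_tool", "data": {
  "plan": [
    [0,[0.003,-0.0008,0],1.5]
  ]
}}

```text
time: 15.8
ee_pos: [0.5016, -0.1511, 0.1197]
tcp_rot: [180.0, 0.0, 73.5]
wrist_force: [-6.9, 1.2, 11.9]
opening: 0.0231
```

Request:
{"op": "drive_tool", "data": {
  "plan": [
    [0,[0.003,-0.0007,0],1.5]
  ]
}}

```text
time: 15.92
ee_pos: [0.5036, -0.1516, 0.1196]
tcp_rot: [-179.9, 0.0, 75.0]
wrist_force: [-12.9, 2.5, 15.5]
opening: 0.0235
```

Request:
{"op": "drive_tool", "data": {
  "plan": [
    [0,[0.002,-0.0005,0],1]
  ]
}}

```text
time: 16.05
ee_pos: [0.5049, -0.1519, 0.1195]
tcp_rot: [-179.8, 0.0, 76.0]
wrist_force: [-15.8, 3.4, 16.9]
opening: 0.0233
```

Force is rising and the lever lags the command, so it is blocked and the arm is at its stop. I'll relax it, open and lift off.

Request:
{"op": "drive_tool", "data": {
  "plan": [
    [0,[-0.004,0.001,0],-1.5],
    [0,[0,0,0],0],
    [0.6,[0,0,0],0],
    [0.6,[0,0,0],0],
    [0.6,[0,0,0],0],
    [0.6,[0,0,0.02],0],
    [0.6,[0,0,0.03],0],
    [0.6,[0,0,0.04],0],
    [0.6,[0,0,0.04],0]
  ]
}}

```text
time: 17.18
ee_pos: [0.5024, -0.1509, 0.2493]
tcp_rot: [-180.0, 0.0, 74.5]
wrist_force: [1.1, -0.3, -0.2]
opening: 0.0513
```

Request:
{"op": "drive_tool", "data": {
  "plan": [
    [0.6,[-0.04,-0.04,0.03],0],
    [0.6,[-0.04,-0.05,0],0],
    [0.6,[-0.04,-0.05,0],0],
    [0.6,[-0.04,-0.05,0],0],
    [0.6,[0,0,0],0],
    [0.6,[0,0,0],0]
  ]
}}

```text
time: 17.92
ee_pos: [0.3463, -0.3365, 0.2775]
tcp_rot: [-180.0, -0.0, 74.4]
wrist_force: [1.0, 0.3, -0.8]
opening: 0.0513
```

Run:
```python
from h import *
o=monitor.get_obs();print(o['ee_pos'],o['wrist_force'],o['opening'])
p,d=eyes.camera('top'); q=cv2.convertScaleAbs(cv2.resize(p[140:290,210:400,::-1],None,fx=4,fy=4,interpolation=cv2.INTER_CUBIC),alpha=1.5)
h=np.load('head.npz');R=h['R'];t=h['t'];piv=R@[.02,-.08]+t
for a,col in((1.4,(0,0,255)),(1.571,(0,255,0))):
  for off in (-.011,.011):
    dd=np.array([np.cos(a),np.sin(a)]);n=np.array([-dd[1],dd[0]])*off
    A,B=[tuple(int(s) for s in (proj('top',[*x,.114])-[210,140])*4) for x in(piv+R@n,piv+R@(.115*dd+n))]; cv2.line(q,A,B,col,1)
cv2.imwrite('pics/t9.png',q); cv2.imwrite('pics/t9full.png',p[:,:,::-1])
p,d=eyes.camera('scene'); cv2.imwrite('pics/s9.png',p[:,:,::-1])
```

```text
[ 0.34625176 -0.33646396  0.27746284] [ 0.97096982  0.33938422 -0.81178237] 0.051251663624282476
```

View pics/t9.png

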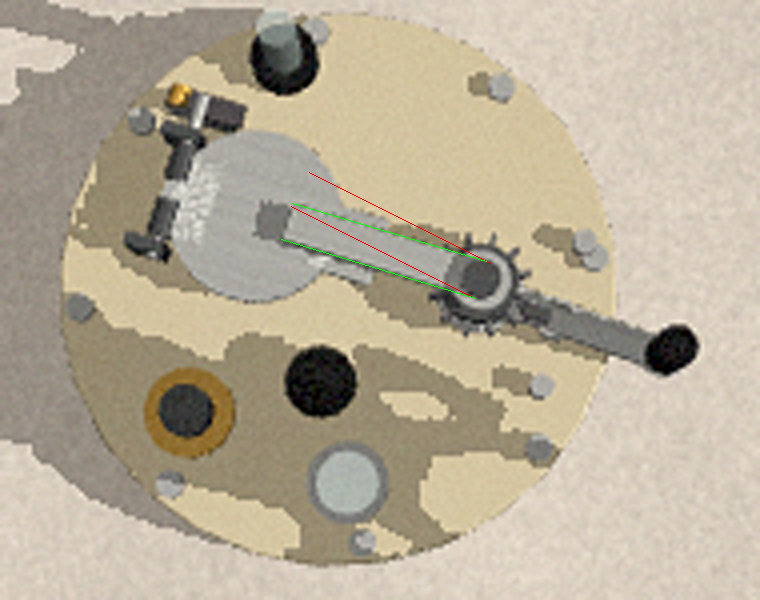

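View pics/s9.png

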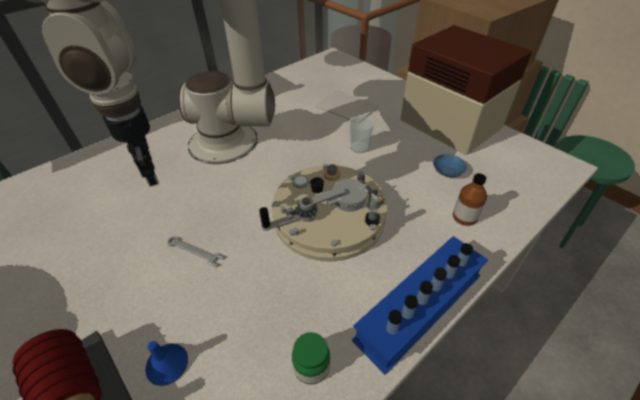

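The arm matches the green outline of the stop position (π/2). The cover is flat, the stopper, beaker and wrench have not moved, and the robot is clear of everything. Handing in.

```bash
python3 -c "
from workcell import job
print(job.job_done())"
```

```text
the job is handed in; nothing more can be done
None
```

I pushed the open cover over with the closed fingers until it sprang shut. I then gripped the lever handle and made four driving swings: the first started partway along, and the last was a short one against the stop. The job is handed in at about 18 s of the 61 s allowed, and no verdict was reported.

- **Clamp arm:** in the last top view it matches the drawn outline of the stop position (π/2). On the last swing the lever was blocked, with the sideways force rising to about 16 N. I moved it only by the lever.
- **Cover:** it lies flat on the neck under the clamp arm.
- **Stopper, beaker and wrench:** they look unmoved in the last pictures. I compared them by eye and did not measure them.
- **Robot:** it stands well clear of everything, and the wrist force is back to about 1 N.

**Disagreements:** the top and wrist cameras differed by 3–5 mm on the pivot and handle positions, so I used their average. My first reading of the clamp angle after the third swing was unclear because of shadow (1.5 to 1.58 rad), which is why I made the last swing.

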